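Turn up the drill's clutch by four clicks

ROBOT

A 7-joint arm with a two-finger parallel gripper is mounted at the origin on the work surface. World frame = base frame: x ahead of the robot, y to its left, z up, the work surface at z = 0. Lengths are in mm, angles in rad, forces in N, time in s.
With the tool pointing down it reaches from about 425 to 875 mm from the base axis. Payload 4.7 kg.
Tool frame: the origin (TCP) lies between the finger pads; the fingertips stand 25 mm ahead of it and the grasp point (between the pads) lies 6 mm ahead of it; z points along the fingers, y is the line along which they close (so a half turn about z gives the same grasp; the last joint's range is limited). The gripper opens to 87 mm and grips with 3 to 60 N. Pads are 19 mm wide; open, the fingers measure 117 mm over their backs; the gripper's body (75 mm by 190 mm) begins 51 mm behind the grasp point.
Start: joints at [1.344, 0.321, -0.07, 1.45, 0.023, 1.371, -0.057], TCP at [154.99, -631.269, 247.587] pointing down, gripper open.
Joint ranges: [-2.86, 2.86], [-0.3, 2.09], [-1.38, 1.24], [0.06, 2.45], [-1.56, 4.7], [0.09, 2.05], [-2.69, 2.69]. Speed limits (rad/s): [2.57, 2.57, 3.14, 3.14, 3.14, 3.14, 3.14].

INTERFACE

Orientations are given as a 3x3 rotation matrix whose columns are the frame's x, y, z axes.
In Python, from workcell import * gives the robot as it stands.
- The arm moves only by the tool carry_out, never from a script. Its argument "motion" is a list of rows, each a list of 3 entries, a list of its own where there are three numbers: the opening, from 0 (shut) to 1 (fully open), then the shift along the tool's x, y, z scaled (see below), then the turn, a rotation vector about the tool's x, y, z scaled (see below). In form: [[gripper, [tx, ty, tz], [wx, wy, wz]], ...]. A call has 1 to 5 rows; each row is the pose to reach, as a shift and turn from the pose commanded when the call began, along the tool's axes at that moment; what a row does not reach only later rows make up. The controller multiplies each number of a shift by 600 mm and each number of a turn by 90 degrees. A row lasts 1/8 s, in which the tool goes at most 62.5 mm and 10.7 degrees, less where a joint would pass 70% of its speed; a pose out of reach is approached as far as the arm can. A call with a number of a shift or a turn outside -1 to 1 is refused whole. A call with a gripper value outside its range is refused whole. The fingers move at their own pace and stop on an object; "newtons" is the grip in N (left out, the last holds). Time passes only in rows, so rows that repeat a pose let the fingers close. It gives the time, the measured TCP pose, the force, the opening and the grip force at its end, in the units of the state.
- get_state(): the state, without advancing time (a new reading comes with each control period).
- get_image(name): name is "side" or "top" or "wrist"; returns a dict with "pixels" (480x640x3 uint8, red, green, blue), "range_z" (480x640 float32, mm along the optical axis (not along the pixel's ray), 0 where there is no reading), "camera_matrix" (3x3 intrinsics, pixels), "extrinsics" (4x4, takes a point from camera to world coordinates). Camera axes: x right, y up, looking along -z (the intrinsics and any distortion apply to the point x, -y, -z); pixel columns grow to the right and rows downward; lengths in mm; the calibration is good to about 2 mm. A picture is of the moment at which its call begins.
- close_job(): hands the job in; it is judged then, once.
Trained networks look in a picture, given as the dict that the camera call returned (one of the last four; its "shot" number tells which), for a name from the list of things; names that differ only in an ending like _2 or _b are one class to them, and where a whole thing is asked for, a point or a joint stands for the part that bears it (a point fixed in the world has none). Each returns a list of dicts, best first, with "conf" (0 to 1); they miss things now and then, are a little off and sometimes report something else, mostly with a low value. They report only what shows in the picture. A call takes as long as a camera call.
- outline_of(picture, label): "pixels" (480x640 bool, what is visible of it) and "pixel" ([row, column] in pixels, amid what is visible of it).
The state is a dict: "time_s": time; "joints": joint angles; "dq": joint speeds; "joint_efforts": joint torques, N m; "position": TCP position; "ee_rot": TCP orientation; "ft_force": force on the tool from outside, world axes, zero at the start; "torque": the same for the moment, N m; "gripper_width": opening from 0.0 (shut) to 1.0 (fully open); "finger_force": force on a finger pad.
Only numpy, scipy, OpenCV 4.12 (cv2) and the standard library are available. Lean on these libraries where they do the work, as an engineer would, in place of code of your own. Each camera call takes 0.05 s, during which the arm holds its last target. There are 200 camera calls.

TASK

The cordless drill lying on its side on the bench is set too weak for the next screws. With a fingertip, turn its ribbed torque collar up by exactly four clicks from where it is set now, leave it resting in that click, and leave the drill lying where it is, without picking it up; the other things on the bench stay where they are.

Things in the scene. Friction and masses are not known exactly. Their poses are not given: they have to be found in the camera images.
- collar_centre (a point): Centre of the torque collar, the ribbed grey ring with black ribs behind the chuck, on the drill's long axis, 34 mm above the bench. The point does not turn with the collar: its +y points along the axis to the chuck, -x level to the side where grip and battery lie, z up. The collar is 30 mm long (15 mm each way along y); its drum is 51 mm in diameter.
- rib (a point): Middle of the crest of one of the collar's ten ribs; turns with the collar. At the start it is the rib exactly on top, 62.7 mm above the bench. The ribs run along the collar 36 degrees apart, 4.5 mm wide, standing 3.2 mm proud of the drum (57 mm diameter over the ribs). As it starts, the next rib on the +x side lies 36 degrees over from the top.
- collar (a joint): Turn of the collar in rad, 0 at the start, growing as the torque is turned up: its top side then moves towards grip and battery (-x of the drill). 20 clicks a turn: one click is 0.314 rad, 9 mm at the ribs. Past the half-way hump it snaps on into the next click and stays; a hump takes about 0.11 N m, 4 N across a rib. Stops lie 5 clicks below and 12 above the start.
- drill: Loose dark blue and black cordless drill, about 1.8 kg, lying on its side. Origin on the bench below the collar's centre; +y along its axis to the chuck, -x level towards grip and battery, z up. Motor housing 68 mm in diameter, from 31 to 135 mm to -y; battery's end 207 mm to -x, 22 to 138 mm to -y. Nothing on it is higher than 68 mm.
- chuck_nose (a point): Front end of the black chuck, on the drill's axis, 76 mm to +y of the collar's centre; a driver bit stands out 36 mm further. The chuck is 43 mm in diameter where it meets the collar. Behind the collar (-y) a neck of 51 mm diameter runs up to the motor housing, 31 mm from the collar's centre.
- glue: White bottle of wood glue with a red cap, 64 mm in diameter, 170 mm tall, standing on the bench; origin at the centre of its underside. To be left alone.
- tumbler: Green plastic cup, 76 mm across, 105 mm tall, standing on the bench; origin at the centre of its underside. To be left alone.
- pliers: Combination pliers lying flat, 167 mm long, 15 mm high, with black and orange handles; origin on the bench under the pivot, jaws to +x. To be left alone.
- tower: Model castle tower of plywood, 75 mm square, 116 mm tall, standing on the bench; origin at the centre of its underside. To be left alone.

How it is judged (in metres and radians):
At the end, for the whole second after the job is handed in: The collar rests in the fourth click above its start (1.257 rad, give or take 0.09) and stands still; the drill lies flat on its side within 30 mm of where it was; glue bottle, cup, pliers and tower are within 20 mm of where they were (value of joint collar between 1.16 and 1.35 rad and velocity of joint collar between -0.1 and 0.1 rad/s and distance of drill from where it was at the start of the episode below 0.03 m and linear speed of drill below 0.01 m/s and angle between drill's own z axis and vertical below 0.1 rad and distance of each of glue, tumbler, pliers, tower from where it was at the start of the episode below 0.02 m); the robot touches nothing.
It fails at once if the drill is lifted or tipped off its side (height (world z) of collar_centre above 0.05 m or angle between drill's own z axis and vertical above 0.25 rad).
It fails at once if the drill is pushed away from where it lies (distance of drill from where it was at the start of the episode above 0.06 m).
It fails at once if one of the other things is shifted or knocked over (distance of any of glue, tumbler, pliers, tower from where it was at the start of the episode above 0.03 m).
It fails at once if the drill or its collar is worked with the gripper's body or the arm instead of the fingers (contact force between the arm and drill above 5 N).
It also fails if it takes over 48 s, if anything falls off the work surface, if the arm or the gripper's body presses on something with over 40 N, if the wrist force passes 120 N, or if a joint passes its speed limit or range.

## Working session

There is one attempt and no reset: what is moved stays moved. The work goes in short steps, Python scripts to look and compute and a tool call to move; the robot and the scene stay as the last step left them, time stands still between calls to the robot, and variables do not carry over. Pictures are saved under pics/ and viewed, at most 10 in all, crops included, and the job is handed in when it is done.

Besides the shell and the picture viewer there is one more tool, called after ">>>" as name(argument=value, ...) on one line, values as JSON. carry_out: Moves the arm, as the interface text tells. Its arguments: {"type":"object","properties":{"motion":{"type":"array","items":{"type":"array"}},"newtons":{"type":"number"}},"required":["motion"]}

```bash
mkdir -p pics; cat > h.py <<'E'
from workcell import *
import numpy as np, cv2
def cloud(p):
    K=np.array(p["camera_matrix"]);T=np.array(p["extrinsics"]);z=p["range_z"]
    v,u=np.mgrid[0:480,0:640]
    P=np.stack([(u-K[0,2])/K[0,0]*z,-(v-K[1,2])/K[1,1]*z,-z],-1)
    return P@T[:3,:3].T+T[:3,3]
def save(p,n): cv2.imwrite("pics/"+n,cv2.cvtColor(p["pixels"],cv2.COLOR_RGB2BGR))
E
python3 - <<'E'
from h import *
s=get_state();print(s["position"],np.round(s["ee_rot"],3),s["gripper_width"])
for n in("top","side"):
    p=get_image(n);save(p,n+"1.png");C=cloud(p)
    print(n,np.round(p["extrinsics"],2).tolist())
    for l in("drill","collar","rib","chuck_nose","glue","tumbler","pliers","tower"):
        r=outline_of(p,l)
        for d in r[:1]:
            m=d["pixels"]&(p["range_z"]>0);q=C[m]
            if len(q): print(l,round(d["conf"],2),d["pixel"],m.sum(),np.median(q,0).round(),np.percentile(q,2,0).round(),np.percentile(q,98,0).round())
E
```

```text
[ 154.86246083 -630.74143343  246.42411684] [[ 0.971  0.239 -0.001]
 [ 0.239 -0.971  0.002]
 [-0.    -0.002 -1.   ]] 0.9968976134547501
top [[0.01, 1.0, -0.07, 539.91], [-1.0, 0.01, -0.0, -34.96], [-0.0, 0.07, 1.0, 1410.31], [0.0, 0.0, 0.0, 1.0]]
drill 0.85 [279.2, 311.7] 2881 [527.  -8.  60.] [376. -90.  40.] [625.  85.  72.]
collar 0.6 [253.1, 299.5] 178 [598.  29.  57.] [574.  11.  40.] [624.  46.  65.]
rib 0.68 [251.7, 299.5] 199 [598.  29.  56.] [572.  12.  39.] [622.  49.  65.]
chuck_nose 0.81 [280.4, 312.0] 2936 [529.  -7.  60.] [375. -89.  36.] [627.  86.  72.]
glue 0.76 [212.6, 203.3] 541 [691. 296. 115.] [667. 278.  13.] [724. 326. 173.]
tumbler 0.59 [272.9, 186.6] 711 [536. 364.  56.] [503. 315.   0.] [570. 386. 108.]
pliers 0.8 [180.2, 334.1] 504 [813. -84.  13.] [ 743. -144.    2.] [885. -39.  21.]
tower 0.92 [257.7, 462.2] 1048 [ 585. -436.  100.] [ 546. -489.    1.] [ 622. -410.  121.]
side [[-0.91, 0.19, -0.38, 153.14], [-0.42, -0.45, 0.79, 974.84], [-0.02, 0.87, 0.49, 709.91], [0.0, 0.0, 0.0, 1.0]]
drill 0.96 [267.5, 376.6] 3658 [484.  13.  54.] [364. -73.   8.] [623.  98.  71.]
collar 0.59 [263.0, 334.3] 244 [585.  36.  51.] [571.  16.  12.] [616.  51.  63.]
rib 0.69 [263.3, 334.2] 279 [585.  35.  50.] [571. -69.   1.] [656.  51.  63.]
chuck_nose 0.97 [268.3, 380.1] 3657 [481.  12.  54.] [364. -73.   8.] [623.  98.  71.]
glue 0.69 [308.5, 236.1] 1781 [683. 327.  88.] [665. 297.   8.] [713. 342. 171.]
tumbler 0.73 [342.3, 293.9] 1993 [530. 366.  75.] [500. 316.   6.] [569. 386. 107.]
pliers 0.86 [243.3, 280.7] 330 [805. -68.  14.] [ 740. -136.    3.] [883. -31.  19.]
tower 0.95 [191.7, 391.4] 1112 [ 579. -416.   69.] [ 547. -488.    3.] [ 625. -407.  118.]
```

```bash
python3 - <<'E'
from h import *
a=cv2.imread("pics/top1.png")[200:350,230:400];b=cv2.imread("pics/side1.png")[200:350,280:450]
cv2.imwrite("pics/c1.png",np.hstack([cv2.resize(i,None,fx=2.3,fy=2.3,interpolation=cv2.INTER_CUBIC) for i in(a,b)]))
E
```

```text
(no output)
```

View pics/c1.png

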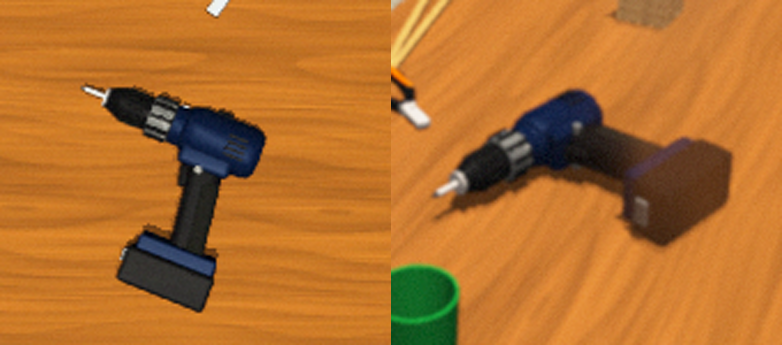

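The crop shows the chuck pointing to the upper left (bit tip at about row 238, column 267 in the full top image). The collar is at about (251, 300) and the motor's back end at (265, 341). That puts the drill's +y at roughly world (0.34, 0.94), with the grip towards the robot. I'll move above it.

>>> carry_out(motion=[[1,[0.98,-0.89,0],[0,0,-0.62]],[1,[0.98,-0.89,0],[0,0,-0.62]],[1,[0.98,-0.89,0],[0,0,-0.62]],[1,[0.98,-0.89,0],[0,0,-0.62]],[1,[0.98,-0.89,0],[0,0,-0.62]]])

```text
time_s: 1.52
position: [330.5, -370.3, 247.9]
ee_rot: [[0.377, 0.926, 0.001], [0.926, -0.377, -0.001], [-0.001, 0.001, -1.0]]
ft_force: [1.2, 0.3, 0.8]
gripper_width: 1.001
finger_force: 0.0
```

```bash
cat >> h.py <<'E'
from scipy.spatial.transform import Rotation as Ro
def goal(pos,yaw):
    """tool y along drill +x at angle yaw, z down: scaled shift/turn from here"""
    s=get_state();R=np.array(s["ee_rot"]);y=np.array([np.cos(yaw),np.sin(yaw),0]);z=np.array([0,0,-1.])
    G=np.stack([np.cross(y,z),y,z],1)
    print("t",s["time_s"],"pos",np.round(s["position"],1),"F",np.round(s["ft_force"],1))
    print("shift",np.round(R.T@(np.array(pos)-s["position"])/600,4),"turn",np.round(Ro.from_matrix(R.T@G).as_rotvec()/(np.pi/2),4))
E
python3 -c "
from h import *
goal([560,29,247],np.radians(-20))"
```

```text
t 1.525 pos [ 330.5 -370.3  247.9] F [1.2 0.3 0.8]
shift [0.7606 0.1034 0.001 ] turn [ 0.0006  0.0005 -0.0238]
```

>>> carry_out(motion=[[1,[0.76,0.1,0],[0,0,-0.02]],[1,[0.76,0.1,0],[0,0,-0.02]],[1,[0.76,0.1,0],[0,0,-0.02]],[1,[0.76,0.1,0],[0,0,-0.02]],[1,[0.76,0.1,0],[0,0,-0.02]]])

```text
time_s: 2.15
position: [486.5, -99.7, 248.0]
ee_rot: [[0.354, 0.935, 0.001], [0.935, -0.354, -0.001], [-0.001, 0.002, -1.0]]
ft_force: [1.6, -0.2, -0.2]
gripper_width: 1.003
finger_force: 0.0
```

```bash
python3 -c "
from h import *
goal([560,29,247],np.radians(-20))"
```

```text
t 2.15 pos [486.5 -99.7 248. ] F [ 1.6 -0.2 -0.2]
shift [0.244  0.0387 0.0016] turn [ 0.001   0.0005 -0.0079]
```

>>> carry_out(motion=[[1,[0.24,0.04,0],[0,0,-0.01]],[1,[0.24,0.04,0],[0,0,-0.01]],[1,[0.24,0.04,0],[0,0,-0.01]],[1,[0.24,0.04,0],[0,0,-0.01]]])

```text
time_s: 2.65
position: [559.3, 27.0, 247.5]
ee_rot: [[0.335, 0.942, -0.0], [0.942, -0.335, 0.001], [0.001, -0.001, -1.0]]
ft_force: [-0.0, -0.2, 0.0]
gripper_width: 1.006
finger_force: 0.0
```

```bash
python3 - <<'E'
from h import *
goal([560,29,247],np.radians(-20))
p=get_image("wrist");save(p,"w1.png");C=cloud(p);print(np.round(p["extrinsics"],2).tolist())
for l in("drill","rib"):
    for d in outline_of(p,l)[:1]:
        m=d["pixels"]&(p["range_z"]>0);q=C[m];print(l,d["conf"],d["pixel"],m.sum(),np.percentile(q,[2,50,98],0).round(1))
np.save("w1.npy",C)
E
```

```text
t 2.65 pos [559.3  27.  247.5] F [-0.  -0.2  0. ]
shift [0.0035 0.0001 0.0008] turn [-0.0004 -0.0007  0.005 ]
[[0.94, 0.32, 0.09, 583.25], [-0.33, 0.91, 0.25, 96.8], [-0.0, -0.27, 0.96, 385.83], [0.0, 0.0, 0.0, 1.0]]
drill 0.62 [258.6, 316.9] 31992 [[385.6 -61.9  26.4]
 [536.4  10.8  58. ]
 [628.1  96.3  69.8]]
rib 0.64 [197.3, 361.7] 2631 [[570.9  10.4  42.9]
 [595.2  29.5  58. ]
 [622.8  48.3  64.3]]
```

View pics/w1.png

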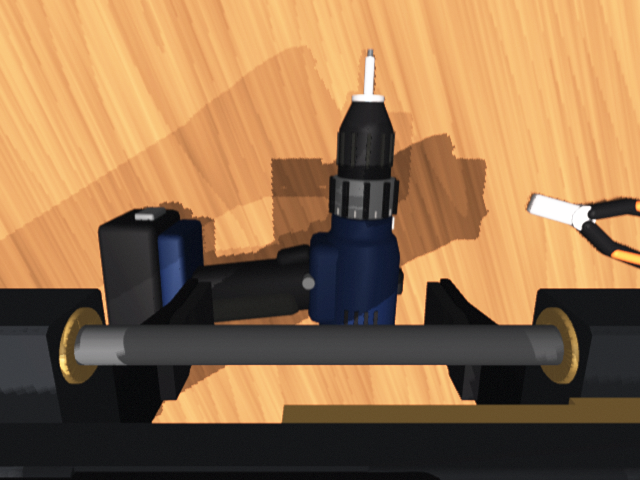

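```bash
python3 - <<'E'
from h import *
from scipy.optimize import least_squares
C=np.load("w1.npy").reshape(-1,3)
g=np.concatenate([C.reshape(480,640,3)[90:300,300:420].reshape(-1,3)]);g=g[(g[:,2]>35)&(g[:,2]<75)]
def loc(p,q):
    c,s=np.cos(p[2]),np.sin(p[2]);d=q[:,:2]-p[:2]
    return d@[c,s],d@[-s,c]
def prof(p): # radius expected
    x,y=loc(p,g);r=np.hypot(x,g[:,2]-p[3])
    return x,y,r
# y=profile location along axis fitted by collar edge; first lateral/yaw with housing+chuck symmetric
c0=np.array([595.,29.]);p=[*c0,np.radians(-20),34.]
def f(v):
    q=[c0[0]+v[0]*np.cos(v[1]),c0[1]+v[0]*np.sin(v[1]),v[1],v[2]]
    x,y,r=prof(q)
    e=np.where((y<-36)&(y>-70),r-34,np.where(abs(y)<11,r-27.3,0))
    return e
s=least_squares(f,[0,np.radians(-20),34],loss="soft_l1",f_scale=1.);v=s.x
q=[c0[0]+v[0]*np.cos(v[1]),c0[1]+v[0]*np.sin(v[1]),v[1],v[2]]
print(np.round(q,3),np.degrees(v[1]))
x,y,r=prof(q)
for a in range(-80,120,4):
    m=(y>=a)&(y<a+4)&(abs(x)<40)
    if m.sum()>5: print(a,m.sum(),np.percentile(r[m],[10,50,90]).round(1),np.percentile(x[m],[2,98]).round(1),g[m][:,2].max().round(1))
E
```

```text
[ 5.97123e+02  2.80050e+01 -4.38000e-01  3.44830e+01] -25.118293967005986
-80 397 [32.  35.3 40. ] [-35.   37.1] 70.2
-76 424 [32.  35.7 40.8] [-38.4  38.8] 70.1
-72 431 [32.3 36.  42.5] [-38.7  37.7] 70.0
-68 464 [32.3 36.1 42.7] [-39.1  38.3] 69.8
-64 441 [32.4 35.6 41.3] [-39.1  38.4] 70.4
-60 442 [32.6 35.4 41. ] [-37.9  33.8] 70.5
-56 425 [32.8 35.6 41.4] [-38.1  33.6] 70.9
-52 448 [32.4 35.3 41.7] [-38.4  33.4] 70.0
-48 486 [31.8 34.7 41. ] [-38.8  33.2] 69.2
-44 533 [30.6 33.5 39.3] [-37.5  31.9] 68.6
-40 463 [28.2 31.2 33.8] [-32.  31.] 67.7
-36 430 [25.2 28.8 32. ] [-23.9  30.1] 65.9
-32 349 [24.1 26.5 29. ] [-22.3  28.5] 63.0
-28 305 [24.1 25.8 27.4] [-22.9  26. ] 61.5
-24 310 [24.4 25.9 27. ] [-23.   27.1] 61.8
-20 324 [23.5 25.6 26.9] [-22.4  26.7] 63.1
-16 273 [24.1 25.7 28.4] [-25.9  24.3] 65.0
-12 340 [25.2 26.6 29.5] [-26.2  26.5] 65.3
-8 347 [25.3 26.6 29.2] [-26.6  26.1] 65.6
-4 352 [25.3 26.4 29.3] [-27.1  26.1] 65.3
0 344 [25.2 26.5 29.2] [-26.7  25.6] 65.6
4 348 [25.2 26.6 29.6] [-27.2  25.2] 65.4
8 361 [25.1 26.6 29.6] [-27.6  25. ] 65.2
12 386 [22.4 25.3 28. ] [-24.4  24.6] 65.0
16 297 [20.6 22.3 23.5] [-21.9  20.8] 58.6
20 273 [20.5 22.3 23.5] [-23.   17.4] 58.0
24 298 [20.4 22.5 24.4] [-24.2  17.6] 58.9
28 296 [20.2 22.7 24.6] [-24.6  17.5] 59.4
32 301 [20.1 22.6 25. ] [-24.4  19.1] 59.2
36 314 [19.9 22.7 25.1] [-24.8  17.3] 59.5
40 299 [20.  22.9 25.1] [-25.3  16.4] 59.5
44 316 [19.7 22.9 25.4] [-25.7  17.7] 58.9
48 308 [19.4 22.7 25.1] [-24.7  16.1] 59.4
52 288 [18.6 22.1 24.2] [-23.6  14.2] 58.0
56 265 [16.8 20.4 22.8] [-22.4  13.1] 56.2
60 239 [15.  18.8 21.1] [-21.1  11. ] 54.0
64 213 [12.8 17.  19.8] [-19.8   9.1] 52.5
68 186 [10.8 15.4 18.1] [-17.8   7. ] 51.2
72 180 [10.2 15.  18.2] [-18.4   5.6] 49.4
76 86 [ 6.4 10.9 16.9] [-17.1   5.3] 49.2
80 7 [4.5 7.1 8.6] [-8.9 -3.2] 38.8
```

The wrist view shows the drill upright in the image: collar at about (197, 362), bit tip at (52, 370), fingers at columns 180 and 450. My estimate is a collar centre of (596.7, 28) and a yaw of -20°.

```bash
cat >> h.py <<'E'
def face(x,z,y=0,c=(596.7,28.),yaw=np.radians(-20)):
    """inner face of +y finger at drill x, tip at z"""
    a=x-43.5;goal([c[0]+a*np.cos(yaw)-y*np.sin(yaw),c[1]+a*np.sin(yaw)+y*np.cos(yaw),z+25],yaw)
E
python3 -c "
from h import *
face(26,90)"
```

```text
t 2.8 pos [558.7  23.  247.4] F [ 0.3  0.6 -0.8]
shift [0.0297 0.0276 0.2206] turn [-0.      0.0009  0.001 ]
```

>>> carry_out(motion=[[1,[0.03,0.028,0.1],[0,0,0]],[1,[0.03,0.028,0.2],[0,0,0]],[1,[0.03,0.028,0.22],[0,0,0]],[1,[0.03,0.028,0.22],[0,0,0]],[1,[0.03,0.028,0.22],[0,0,0]]])

```text
time_s: 3.42
position: [582.7, 35.8, 118.4]
ee_rot: [[0.339, 0.941, 0.005], [0.941, -0.339, -0.001], [0.001, 0.005, -1.0]]
ft_force: [0.1, 0.0, 0.3]
gripper_width: 1.001
finger_force: 0.0
```

```bash
python3 - <<'E'
from h import *
p=get_image("wrist");save(p,"w2.png")
face(26,53)
E
```

```text
t 3.475 pos [582.7  35.9 118.4] F [-0.6  0.8  0.1]
shift [-0.0044 -0.0031  0.0673] turn [ 0.0029 -0.0006  0.0019]
```

View pics/w2.png

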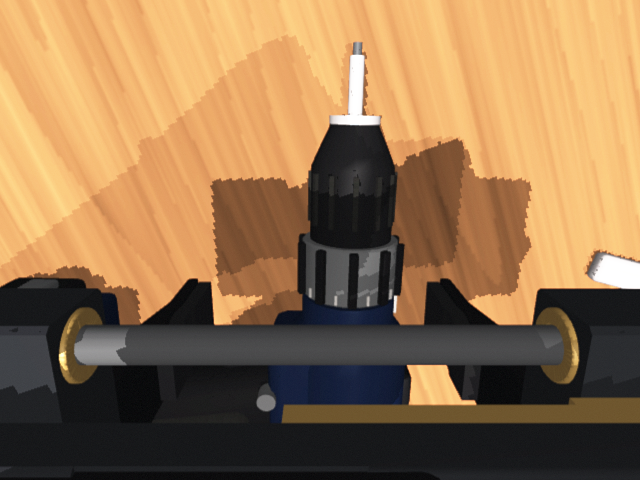

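The collar is at about (275, 352), with ribs at columns 320, 353 and 384. The right finger is on its +x side at columns 430–490. I'll descend beside it.

>>> carry_out(motion=[[1,[-0.004,-0.003,0.035],[0,0,0]],[1,[-0.004,-0.003,0.066],[0,0,0]],[1,[-0.004,-0.003,0.066],[0,0,0]]])

```text
time_s: 3.85
position: [577.7, 34.2, 75.1]
ee_rot: [[0.339, 0.941, -0.002], [0.941, -0.339, -0.0], [-0.001, -0.002, -1.0]]
ft_force: [-0.7, -0.1, -0.6]
gripper_width: 0.997
finger_force: 0.0
```

```bash
python3 -c "
from h import *
face(26,53)
p=get_image('side');save(p,'s2.png')
cv2.imwrite('pics/s2c.png',cv2.resize(cv2.imread('pics/s2.png')[190:320,260:420],None,fx=4,fy=4,interpolation=cv2.INTER_CUBIC))
face(26,53)
"
```

```text
t 3.85 pos [577.7  34.2  75.1] F [-0.7 -0.1 -0.6]
shift [ 0.001   0.0041 -0.0048] turn [-0.0011  0.0005  0.0023]
t 3.9 pos [578.4  34.5  76. ] F [ 0.8 -0.3  0.1]
shift [ 0.0003  0.0032 -0.0034] turn [-0.0002  0.0001  0.0024]
```

View pics/s2c.png

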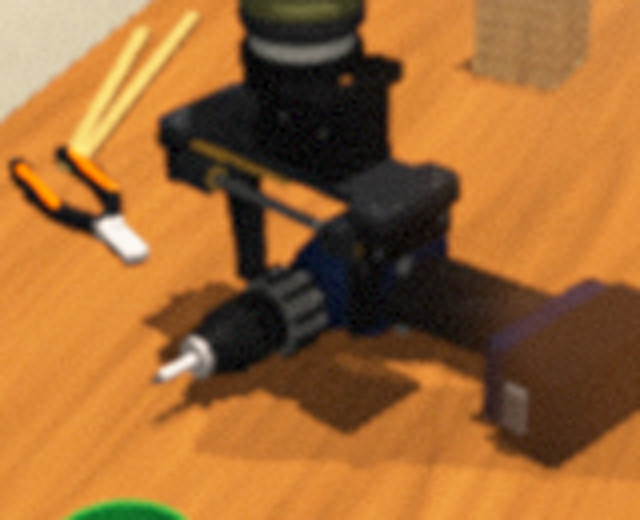

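>>> carry_out(motion=[[1,[0,-0.006,-0.004],[0,0,0]],[1,[0,-0.011,-0.006],[0,0,0]],[1,[0,-0.018,-0.011],[0,0,0]],[1,[0,-0.018,-0.011],[0,0,0]]])

```text
time_s: 4.4
position: [567.7, 38.4, 83.0]
ee_rot: [[0.338, 0.941, -0.0], [0.941, -0.338, -0.0], [-0.0, -0.0, -1.0]]
ft_force: [0.6, -0.5, 0.6]
gripper_width: 0.997
finger_force: 0.0
```

```bash
python3 -c "
from h import *
face(9.2,59.4)"
```

```text
t 4.4 pos [567.7  38.4  83. ] F [ 0.6 -0.5  0.6]
shift [ 0.0002 -0.0059 -0.0024] turn [-0.0002  0.0003  0.0026]
```

>>> carry_out(motion=[[1,[0,-0.006,-0.0025],[0,0,0]],[1,[0,-0.012,-0.004],[0,0,0]],[1,[0,-0.0175,-0.0045],[0,0,0]],[1,[0,-0.0175,-0.0045],[0,0,0]]])

```text
time_s: 4.9
position: [558.1, 41.6, 85.2]
ee_rot: [[0.338, 0.941, -0.0], [0.941, -0.338, -0.0], [-0.0, 0.0, -1.0]]
ft_force: [1.5, -1.2, -0.5]
gripper_width: 0.999
finger_force: 0.7
```

```bash
python3 -c "
from h import *
face(2.2,60.9)
p=get_image('wrist');save(p,'w3.png')
face(2.2,60.9)
"
```

```text
t 4.9 pos [558.1  41.6  85.2] F [ 1.5 -1.2 -0.5]
shift [ 0.0007 -0.0007 -0.0011] turn [0.     0.0003 0.0024]
t 4.95 pos [558.2  41.6  85.2] F [ 1.5 -1.1 -0.1]
shift [ 0.0006 -0.0009 -0.0012] turn [-0.      0.0002  0.0024]
```

View pics/w3.png

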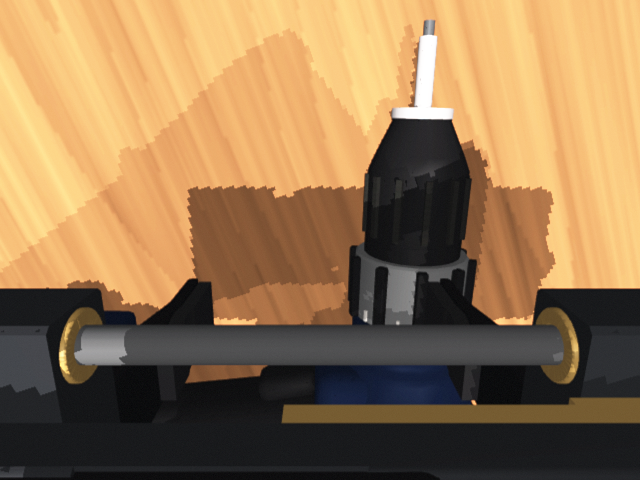

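>>> carry_out(motion=[[1,[0,0.004,0],[0,0,0]],[1,[0,0.006,-0.04],[0,0,0]],[1,[0,0.006,-0.08],[0,0,0]],[1,[0,0.006,-0.08],[0,0,0]]])

```text
time_s: 5.45
position: [563.0, 40.9, 134.9]
ee_rot: [[0.338, 0.941, 0.003], [0.941, -0.338, 0.0], [0.001, 0.003, -1.0]]
ft_force: [-0.8, 0.4, -0.1]
gripper_width: 0.998
finger_force: 0.0
```

```bash
cat >> h.py <<'E'
def ribs(p,c=(596.7,28.),yaw=np.radians(-20)):
    K=np.array(p["camera_matrix"]);T=np.array(p["extrinsics"])
    th=np.radians(np.arange(-70,71,1.));yy=np.arange(4,13,1.)
    A,Y=np.meshgrid(th,yy);X=28*np.sin(A);Z=34+28*np.cos(A)
    W=np.stack([c[0]+X*np.cos(yaw)-Y*np.sin(yaw),c[1]+X*np.sin(yaw)+Y*np.cos(yaw),Z],-1)
    q=(W-T[:3,3])@T[:3,:3]
    u=K[0,0]*q[...,0]/-q[...,2]+K[0,2];v=-K[1,1]*q[...,1]/-q[...,2]+K[1,2]
    g=cv2.cvtColor(p["pixels"],cv2.COLOR_RGB2GRAY)
    I=cv2.remap(g,u.astype(np.float32),v.astype(np.float32),1).astype(float).mean(0)
    print("deg:gray",[(int(np.degrees(t)),int(i)) for t,i in zip(th[::3],I[::3])])
E
python3 - <<'E'
from h import *
p=get_image('wrist');ribs(p);save(p,'w4.png')
C=cloud(p)
for d in outline_of(p,"drill")[:1]:
    q=C[d["pixels"]&(p["range_z"]>0)];print(np.percentile(q,[2,50,98],0).round())
face(2.2,60.9)
E
```

```text
deg:gray [(-70, 18), (-67, 19), (-64, 19), (-61, 19), (-58, 35), (-55, 66), (-52, 70), (-49, 73), (-46, 78), (-43, 81), (-40, 44), (-37, 19), (-34, 20), (-31, 21), (-28, 67), (-25, 115), (-22, 117), (-19, 120), (-16, 124), (-13, 127), (-10, 129), (-7, 132), (-4, 38), (-1, 33), (2, 31), (5, 57), (8, 94), (11, 93), (14, 93), (17, 91), (20, 91), (23, 89), (26, 75), (29, 19), (32, 17), (35, 19), (38, 18), (41, 24), (44, 62), (47, 70), (50, 43), (53, 23), (56, 20), (59, 20), (62, 21), (65, 21), (68, 20)]
[[426. -45.  18.]
 [579.  24.  55.]
 [631. 106.  68.]]
t 5.55 pos [561.4  40.4 132.7] F [-0.1 -0.  -1.1]
shift [ 0.0008 -0.0065  0.0781] turn [-0.0004  0.0003  0.0023]
```

View pics/w4.png

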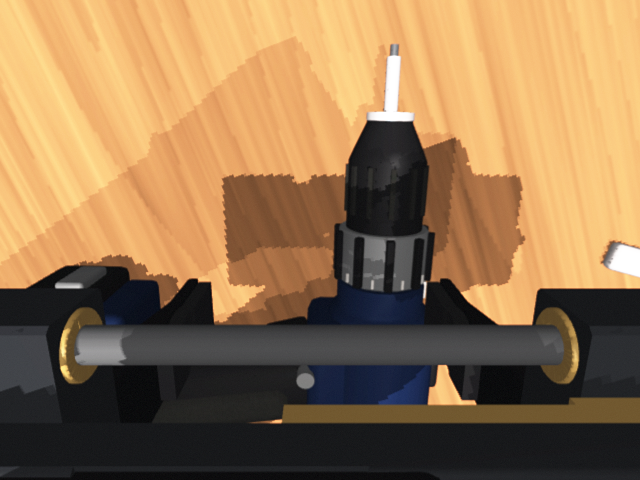

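```bash
cat >> h.py <<'E'
def unwrap(img,K,T,c=(596.7,28.),yaw=np.radians(-20)):
    th=np.radians(np.arange(-75,75.1,.3));yy=np.arange(22,-22,-.3)
    A,Y=np.meshgrid(th,yy);X=25.8*np.sin(A);Z=34+25.8*np.cos(A)
    W=np.stack([c[0]+X*np.cos(yaw)-Y*np.sin(yaw),c[1]+X*np.sin(yaw)+Y*np.cos(yaw),Z],-1)
    q=(W-T[:3,3])@T[:3,:3]
    u=K[0,0]*q[...,0]/-q[...,2]+K[0,2];v=-K[1,1]*q[...,1]/-q[...,2]+K[1,2]
    return cv2.remap(img,u.astype(np.float32),v.astype(np.float32),2)
E
python3 - <<'E'
from h import *
def M(R,t):
    m=np.eye(4);m[:3,:3]=R;m[:3,3]=t;return m
p=get_image('wrist');s=get_state();K=np.array(p["camera_matrix"]);T=np.array(p["extrinsics"])
X=np.linalg.inv(M(s["ee_rot"],s["position"]))@T
R=Ro.from_matrix([[.339,.941,.005],[.941,-.339,-.001],[.001,.005,-1]]).as_matrix()
T2=M(R,[582.7,35.8,118.4])@X
save(p,"w5.png")
a=unwrap(cv2.imread("pics/w2.png"),K,T2);b=unwrap(cv2.imread("pics/w5.png"),K,T)
o=np.vstack([a,b]);cv2.imwrite("pics/u1.png",cv2.resize(np.clip(o*1.6,0,255).astype(np.uint8),None,fx=1.5,fy=1.8))
E
```

```text
(no output)
```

View pics/u1.png

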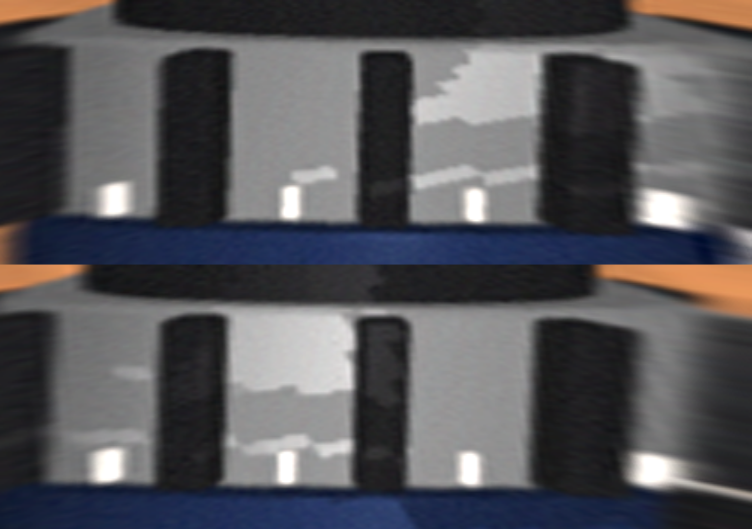

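The unwrapped views before (top) and after (bottom) both show a rib on top. The drill hasn't moved, and the collar sits in an even click, which should be +2. I'll repeat the same stroke and stop half-way to check that one click really happens.

```bash
python3 -c "
from h import *
face(25,51)"
```

```text
t 5.6 pos [561.1  40.3 132.3] F [-0.2  0.6 -0.4]
shift [0.001  0.0321 0.0937] turn [-0.001   0.0005  0.0024]
```

>>> carry_out(motion=[[1,[0,0.032,0.02],[0,0,0]],[1,[0,0.032,0.06],[0,0,0]],[1,[0,0.032,0.094],[0,0,0]],[1,[0,0.032,0.094],[0,0,0]]])

```text
time_s: 6.1
position: [577.8, 33.9, 74.3]
ee_rot: [[0.338, 0.941, -0.005], [0.941, -0.338, 0.0], [-0.001, -0.005, -1.0]]
ft_force: [0.9, 0.8, 1.1]
gripper_width: 1.0
finger_force: 0.0
```

```bash
python3 -c "
from h import *
face(24.1,51)
for i in range(3): p=get_image('wrist')
ribs(p)
face(24.1,51)"
```

```text
t 6.1 pos [577.8  33.9  74.3] F [0.9 0.8 1.1]
shift [ 0.0015  0.0007 -0.0029] turn [-0.0031  0.0009  0.0027]
deg:gray [(-70, 16), (-67, 20), (-64, 20), (-61, 20), (-58, 20), (-55, 41), (-52, 71), (-49, 74), (-46, 76), (-43, 79), (-40, 68), (-37, 19), (-34, 20), (-31, 20), (-28, 19), (-25, 91), (-22, 93), (-19, 94), (-16, 95), (-13, 96), (-10, 97), (-7, 98), (-4, 75), (-1, 21), (2, 21), (5, 23), (8, 98), (11, 97), (14, 101), (17, 111), (20, 120), (23, 123), (26, 123), (29, 42), (32, 20), (35, 28), (38, 24), (41, 22), (44, 46), (47, 95), (50, 78), (53, 42), (56, 21), (59, 20), (62, 21), (65, 20), (68, 20)]
t 6.25 pos [580.2  34.2  77.4] F [0.7 0.7 0.3]
shift [-0.0003 -0.0029  0.0023] turn [ 0.0004 -0.0002  0.0026]
```

>>> carry_out(motion=[[1,[0,-0.009,-0.002],[0,0,0]],[1,[0,-0.014,-0.004],[0,0,0]],[1,[0,-0.022,-0.009],[0,0,0]],[1,[0,-0.022,-0.009],[0,0,0]]])

```text
time_s: 6.75
position: [567.0, 38.7, 82.7]
ee_rot: [[0.338, 0.941, -0.0], [0.941, -0.338, -0.0], [-0.0, -0.0, -1.0]]
ft_force: [0.3, 1.7, 0.1]
gripper_width: 1.0
finger_force: 0.1
```

```bash
python3 -c "
from h import *
p=get_image('wrist')
p=get_image('wrist')
ribs(p)
face(2.2,60.9)"
```

```text
deg:gray [(-70, 22), (-67, 23), (-64, 53), (-61, 61), (-58, 34), (-55, 18), (-52, 18), (-49, 19), (-46, 19), (-43, 43), (-40, 83), (-37, 85), (-34, 86), (-31, 89), (-28, 91), (-25, 92), (-22, 73), (-19, 21), (-16, 20), (-13, 19), (-10, 124), (-7, 135), (-4, 137), (-1, 136), (2, 135), (5, 133), (8, 131), (11, 109), (14, 15), (17, 26), (20, 23), (23, 21), (26, 37), (29, 41), (32, 43), (35, 45), (38, 40), (41, 25), (44, 17), (47, 15), (50, 15), (53, 16), (56, 17), (59, 17), (62, 16), (65, 17), (68, 19)]
t 6.85 pos [567.   38.4  82.3] F [ 0.  -0.4 -0.2]
shift [ 0.0007 -0.0163 -0.006 ] turn [-0.0004  0.0004  0.0024]
```

The ribs now sit at ±18°, so exactly one click happened on the same path. I'll finish the stroke.

>>> carry_out(motion=[[1,[0,-0.006,-0.0025],[0,0,0]],[1,[0,-0.011,-0.004],[0,0,0]],[1,[0,-0.016,-0.005],[0,0,0]],[1,[0,-0.016,-0.005],[0,0,0]]])

```text
time_s: 7.35
position: [558.2, 41.6, 85.3]
ee_rot: [[0.338, 0.941, 0.0], [0.941, -0.338, -0.0], [-0.0, 0.0, -1.0]]
ft_force: [0.2, 0.6, -0.1]
gripper_width: 1.001
finger_force: 0.6
```

>>> carry_out(motion=[[1,[0,0.004,0],[0,0,0]],[1,[0,0.006,-0.04],[0,0,0]],[1,[0,0.006,-0.1],[0,0,0]],[1,[0,0.006,-0.1],[0,0,0]],[1,[0,0.006,-0.1],[0,0,0]]])

```text
time_s: 7.98
position: [561.3, 40.3, 144.7]
ee_rot: [[0.339, 0.941, -0.001], [0.941, -0.339, -0.0], [-0.001, -0.001, -1.0]]
ft_force: [-0.1, 0.1, -0.0]
gripper_width: 0.996
finger_force: 0.0
```

```bash
python3 -c "
from h import *
p=get_image('wrist')
p=get_image('wrist')
ribs(p);save(p,'w6.png')
face(2.2,60.9)
T=get_image('top');C=cloud(T)
for l in('drill','glue','tumbler','pliers','tower'):
    for d in outline_of(T,l)[:1]:
        q=C[d['pixels']&(T['range_z']>0)];print(l,np.percentile(q,[2,98],0)[:,:2].round().tolist())
"
```

```text
deg:gray [(-70, 15), (-67, 20), (-64, 19), (-61, 19), (-58, 21), (-55, 55), (-52, 70), (-49, 72), (-46, 78), (-43, 82), (-40, 62), (-37, 20), (-34, 21), (-31, 25), (-28, 36), (-25, 115), (-22, 112), (-19, 120), (-16, 124), (-13, 127), (-10, 130), (-7, 135), (-4, 57), (-1, 33), (2, 22), (5, 33), (8, 96), (11, 95), (14, 94), (17, 93), (20, 92), (23, 90), (26, 85), (29, 21), (32, 17), (35, 19), (38, 18), (41, 18), (44, 46), (47, 75), (50, 60), (53, 28), (56, 20), (59, 20), (62, 20), (65, 21), (68, 21)]
t 8.075 pos [560.9  40.3 144. ] F [-0.8 -0.2  0.2]
shift [ 0.0013 -0.0056  0.0969] turn [-0.0014  0.0005  0.0024]
drill [[442.0, -96.0], [605.0, -1.0]]
glue [[667.0, 278.0], [727.0, 340.0]]
tumbler [[503.0, 315.0], [570.0, 385.0]]
tower [[548.0, -485.0], [623.0, -410.0]]
```

View pics/w6.png

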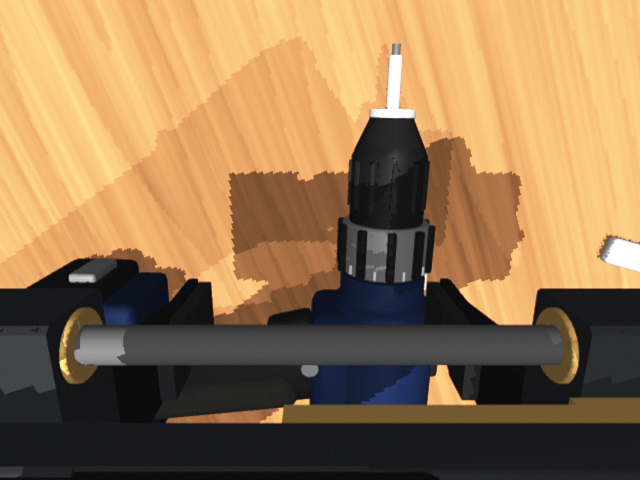

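A rib is on top again, at about (255, 391). The drill hasn't moved and the fingers are clear, so I'll hand in.

```bash
python3 -c "
from workcell import *
print(close_job())"
```

```text
the job is handed in; nothing more can be done
None
```

I turned the collar up with one fingertip in two strokes of two clicks each and handed the job in. It rests with a rib exactly on top. The count of four is inferred: I saw the second stroke click once half-way, but only its end position for the first. The drill, glue, cup and tower looked unmoved; I didn't re-measure the pliers.

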